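Lay the flat-backed flasks in the sloping cellar tray

ROBOT

A 6-joint arm with a two-finger parallel gripper is mounted at the origin on the work surface. World frame = base frame: x ahead of the robot, y to its left, z up, the work surface at z = 0. Lengths are in m, angles in rad, forces in N, time in s.
With the tool pointing down it reaches from about 0.35 to 0.8 m from the base axis. Payload 7.3 kg.
Tool frame: the origin (TCP) lies at the very end of the fingers, on their centre line; the grasp point (between the pads) lies arm.hold_point_z behind it (arm.hold_point_z is the distance from the TCP to the grasp point, in m); x points along the fingers, y is the direction in which the jaws open and shut, and the axes are right-handed (so a half turn about x gives the same grasp; the last joint's range is limited). The gripper opens to 85 mm and grips with 20 to 120 N. Pads are 22 mm wide; open, the fingers measure 114 mm over their backs; the gripper's body (76 mm by 85 mm) begins 54 mm behind the grasp point. The pads swing forward as they close: fully open they stand 13 mm farther back than shut.
Start: joints at [-1.275, 0.342, 1.524, -0, 1.275, -0.146], TCP at [0.224, -0.475, 0.231] pointing down, gripper open.
Joint ranges: [-2.53, 2.53], [-0.77, 2.02], [0.04, 2.7], [-1, 4.14], [0.28, 2.66], [-3.11, 3.11]. Speed limits (rad/s): [2.57, 2.57, 3.14, 3.14, 3.14, 3.14].

INTERFACE

Orientations are given as a unit quaternion [w, x, y, z].
In Python, from station import arm gives the robot as it stands.
- The arm moves only by the tool jog_arm, never from a script. Its argument "commands" is a list of rows, each an object of numbers: "fingers": the finger opening in m, from 0 to 0.0854; "tx", "ty", "tz": the shift along the tool's x, y, z in m; "spin": the turn about the tool's x in rad. A call has 1 to 20 rows; each row is the pose to reach, as a shift and turn from the pose commanded when the call began, along the tool's axes at that moment; what a row does not reach only later rows make up. A row lasts 1/12 s, in which the tool goes at most 41.7 mm and 7.16 degrees, less where a joint would pass 70% of its speed; a pose out of reach is approached as far as the arm can. A call with a gripper value outside its range is refused whole. The fingers move at their own pace and stop on an object; the grip force is fixed at half the most. Time passes only in rows, so rows that repeat a pose let the fingers close. It gives the time, the measured TCP pose, the force and the opening at its end, in the units of the state.
- arm.state(): the state, without advancing time (a new reading comes with each control period).
- arm.capture(name): name is "scene" or "top"; returns a dict with "frame" (480x640x3 uint8, red, green, blue), "fovy" (degrees; the focal length in pixels is half the picture's height over the tangent of half this angle, whatever the lens; pixels are square), "cx", "cy" (the principal point, pixels), "extrinsics" (4x4, takes a point from world to camera coordinates). Camera axes: x right, y down, z forward; pixel columns grow to the right and rows downward; lengths in m; the calibration is good to about 2 mm. A picture is of the moment at which its call begins. There is no depth.
- arm.job_done(): hands the job in, once; it reports no verdict.
Trained networks look in the newest picture that a camera, given by its name, has taken for a name from the list of things; names that differ only in an ending like _2 or _b are one class to them, and where a whole thing is asked for, a point or a joint stands for the part that bears it (a point fixed in the world has none). Each returns a list of dicts, best first, with "confidence" (0 to 1); they miss things now and then, are a little off and sometimes report something else, mostly with a low value. They report only what shows in the picture. A call takes as long as a camera call. They do not tell look-alikes from the thing itself.
- arm.search_frame(thing, camera): "bbox" ([left, top, right, bottom] in pixels, round what is visible of it).
- arm.regions_of(thing, camera): "mask" (480x640 bool, what is visible of it) and "bbox" ([left, top, right, bottom] in pixels, round what is visible of it).
The state is a dict: "time_s": time; "qpos": joint angles; "joint_vel": joint speeds; "tau": joint torques, N m; "eef_pos": TCP position; "orientation": TCP orientation; "wrist_force": force on the tool from outside, world axes, zero at the start; "torque": the same for the moment, N m; "finger_gap": finger opening in m.
Only numpy, scipy, OpenCV 4.12 (cv2) and the standard library are available. Lean on these libraries where they do the work, as an engineer would, in place of code of your own. Each camera call takes 0.05 s, during which the arm holds its last target. There are 200 camera calls.

TASK

Lay the two standing glass flasks in the sloping wooden tray, one in each of its two bays, both the same way: flat face down on the boards, cork end uphill, lying straight along the bay, with the base fully home against the foot strip at the low end. Set the glass down gently, never dropping it, and leave the jar, the tin and the brush where they are.

Things in the scene. Friction and masses are not known exactly. Their poses are not given: they have to be found in the camera images.
- flask_a: Standing amber glass flask, 0.3 kg; both are alike. D-shaped body 60 mm wide (y), 48 thick (x), 95 tall; neck 20-23 mm across to z = 122 mm, 16 mm cork to 132. Origin: base underside, on the neck's axis; z to the cork; flat face x = +22 mm, rounded face bulges to x = -26. Side faces y = +-30 are plane from x = -6 to +22.
- flask_b: Standing amber glass flask, 0.3 kg; both are alike. D-shaped body 60 mm wide (y), 48 thick (x), 95 tall; neck 20-23 mm across to z = 122 mm, 16 mm cork to 132. Origin: base underside, on the neck's axis; z to the cork; flat face x = +22 mm, rounded face bulges to x = -26. Side faces y = +-30 are plane from x = -6 to +22.
- flask_a_tip (a point): centre of the cork's top of flask_a (132 mm from the base)
- flask_b_tip (a point): the same for flask_b
- flask_a_flat (a point): centre of flask_a's flat face
- flask_b_flat (a point): the same for flask_b
- tray: Fixed wooden board sloping 30 deg, 190 mm up the slope, 270 wide. Origin: on its surface, middle of the low end, at the foot strip, 40 mm above the bench; x up the slope, y across, z out of the surface. Foot strip at x = -12 to 0, 20 mm high over the surface; rib y = +-3, 10 high, parts two bays centred on y = +-67 mm; rails y = +-131 to 139, 12 high. High edge 135 mm above the bench.
- jar: bystander: closed green glass jar, 84 mm in diameter, 125 mm tall; origin under its centre
- tin: bystander: tin can, 74 mm in diameter, 60 mm tall; origin under its centre
- brush: bystander: hand brush lying on the bench along its x
Things that resemble listed ones, but are neither listed nor needed, are in the scene too. What is shaped like the flask_a but green or yellow is not meant.

How it is judged:
At the end, for the whole second after the job is handed in: One flask lies in each bay, between the rib and the rail (either flask in either bay): flat face on the board (its centre within 7 mm of it, level with the board within about 7 degrees), cork end uphill, lying along the slope within about 9 degrees, base within 8 mm of the foot strip, at rest ((((y of flask_a in the frame of tray between 0.028 and 0.105 m and x of flask_a in the frame of tray between -0.006 and 0.008 m and x of flask_a_tip in the frame of tray above 0.122 m and z of flask_a_flat in the frame of tray below 0.007 m and angle between the z axis of flask_a and the x axis of tray, either way round below 0.16 rad and angle between the x axis of flask_a and the z axis of tray, either way round below 0.12 rad and linear speed of flask_a below 0.02 m/s) and (y of flask_b in the frame of tray between -0.105 and -0.028 m and x of flask_b in the frame of tray between -0.006 and 0.008 m and x of flask_b_tip in the frame of tray above 0.122 m and z of flask_b_flat in the frame of tray below 0.007 m and angle between the z axis of flask_b and the x axis of tray, either way round below 0.16 rad and angle between the x axis of flask_b and the z axis of tray, either way round below 0.12 rad and linear speed of flask_b below 0.02 m/s)) or ((y of flask_a in the frame of tray between -0.105 and -0.028 m and x of flask_a in the frame of tray between -0.006 and 0.008 m and x of flask_a_tip in the frame of tray above 0.122 m and z of flask_a_flat in the frame of tray below 0.007 m and angle between the z axis of flask_a and the x axis of tray, either way round below 0.16 rad and angle between the x axis of flask_a and the z axis of tray, either way round below 0.12 rad and linear speed of flask_a below 0.02 m/s) and (y of flask_b in the frame of tray between 0.028 and 0.105 m and x of flask_b in the frame of tray between -0.006 and 0.008 m and x of flask_b_tip in the frame of tray above 0.122 m and z of flask_b_flat in the frame of tray below 0.007 m and angle between the z axis of flask_b and the x axis of tray, either way round below 0.16 rad and angle between the x axis of flask_b and the z axis of tray, either way round below 0.12 rad and linear speed of flask_b below 0.02 m/s)))); the robot touches nothing.
It fails at once if the jar, the tin or the brush is moved by more than 25 mm (distance of any of jar, tin, brush from where it was at the start of the episode above 0.025 m).
It fails at once if a flask hits or is pressed on the tray hard, with more than 120 N (contact force between any of flask_a, flask_b and tray above 120 N).
It fails at once if a flask is dropped: it moves faster than 0.5 m/s while the fingers do not hold it ((linear speed of flask_a above 0.5 m/s and contact force between flask_a and the fingers below 0.5 N) or (linear speed of flask_b above 0.5 m/s and contact force between flask_b and the fingers below 0.5 N)).
It also fails if it takes over 64 s, if anything falls off the work surface, if the arm or the gripper's body presses on something with over 40 N, if the wrist force passes 120 N, or if a joint passes its speed limit or range.

## Working session

There is one attempt and no reset: what is moved stays moved. The work goes in short steps, Python scripts to look and compute and a tool call to move; the robot and the scene stay as the last step left them, time stands still between calls to the robot, and variables do not carry over. Pictures are saved under pics/ and viewed, about 8 in all and at most 12, crops included, and the job is handed in when it is done.

Besides the shell and the picture viewer there is one more tool, called after "Call:" by a JSON object that holds its "name" and its "arguments". jog_arm: Moves the arm, as the interface text tells. Its arguments: {"type":"object","properties":{"commands":{"type":"array"}},"required":["commands"]}

```bash
mkdir -p pics
cat > h.py <<'E'
import numpy as np, cv2
from station import arm
from scipy.spatial.transform import Rotation as R
def cap(n,save=None):
    c=arm.capture(n)
    if save: cv2.imwrite('pics/'+save,c['frame'][:,:,::-1])
    return c
def f(c): return 240/np.tan(np.radians(c['fovy'])/2)
def proj(c,P):
    P=np.atleast_2d(P); E=np.array(c['extrinsics']); q=P@E[:3,:3].T+E[:3,3]
    return q[:,:2]/q[:,2:]*f(c)+[c['cx'],c['cy']]
def ray(c,u,v,z):
    E=np.array(c['extrinsics']); d=E[:3,:3].T@np.array([(u-c['cx'])/f(c),(v-c['cy'])/f(c),1]); o=-E[:3,:3].T@E[:3,3]
    return o+d*(z-o[2])/d[2]
E
python3 - <<'E'
from h import *
for n in('scene','top'):
    c=cap(n,n+'0.png'); E=np.array(c['extrinsics']); print(n,c['fovy'],c['cx'],c['cy'],-E[:3,:3].T@E[:3,3],E[2,:3])
    for t in('flask_a','tray','jar','tin','brush','flask_a_tip'):
        for r in arm.search_frame(t,n): print(t,np.round(r['bbox']),round(r['confidence'],2))
print(arm.state(),arm.hold_point_z)
E
```

```text
scene 43.913811025466686 314.4121790812541 239.17838123087046 [ 1.20244085 -0.4693417   1.23611682] [-0.45823039  0.29127094 -0.83975362]
flask_a [260. 231. 290. 276.] 0.85
flask_a [293. 265. 324. 312.] 0.77
flask_a [165. 254. 196. 299.] 0.69
flask_a [237. 178. 267. 227.] 0.57
tray [333. 156. 467. 241.] 0.96
jar [253. 308. 297. 370.] 0.55
tin [342. 302. 378. 346.] 0.88
brush [395. 255. 471. 318.] 0.67
flask_a_tip [258. 231. 290. 276.] 0.73
top 43.58341685329243 313.2695097274487 239.21666328332137 [ 0.46530119 -0.0754554   1.43832889] [ 0.09571534 -0.01845771 -0.9952376 ]
flask_a [315. 197. 339. 226.] 0.9
flask_a [316. 319. 346. 349.] 0.8
flask_a [327. 250. 354. 278.] 0.73
flask_a [414. 274. 445. 304.] 0.58
tray [122. 197. 263. 302.] 0.62
jar [363. 162. 404. 201.] 0.81
tin [287. 144. 320. 182.] 0.93
brush [207. 125. 234. 198.] 0.64
flask_a_tip [320. 320. 348. 348.] 0.91
flask_a_tip [325. 249. 354. 277.] 0.83
flask_a_tip [311. 194. 337. 229.] 0.58
{'time_s': 0.7, 'qpos': array([-1.27500212e+00,  3.41976242e-01,  1.52408887e+00,  4.11235275e-06,
        1.27540223e+00, -1.45981551e-01]), 'joint_vel': array([ 0.00147077, -0.00095033, -0.00038976, -0.00154497, -0.00201481,
       -0.0010858 ]), 'tau': array([ 8.34285474e-04, -4.33449090e+01, -2.46242201e+01,  6.72550800e-05,
        2.66860288e-04, -1.20523222e-05]), 'eef_pos': array([ 0.22449811, -0.4746048 ,  0.23133774]), 'orientation': array([ 0.15496794,  0.68993122,  0.15487979, -0.68992181]), 'wrist_force': array([ 0.17665526, -0.59499613,  0.39867148]), 'torque': array([ 0.00290214,  0.04520392, -0.02899624]), 'finger_gap': 0.08564919431021491} 0.0187
```

Run:
```python
import cv2, numpy as np
a=cv2.imread('pics/scene0.png')[140:390,130:490]; b=cv2.imread('pics/top0.png')[110:370,100:460]
a=cv2.resize(a,None,fx=2.2,fy=2.2,interpolation=2); b=cv2.resize(b,None,fx=2.2,fy=2.2,interpolation=2)
cv2.imwrite('pics/a.png',a); cv2.imwrite('pics/b.png',b)
```

```text
(no output)
```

View pics/a.png

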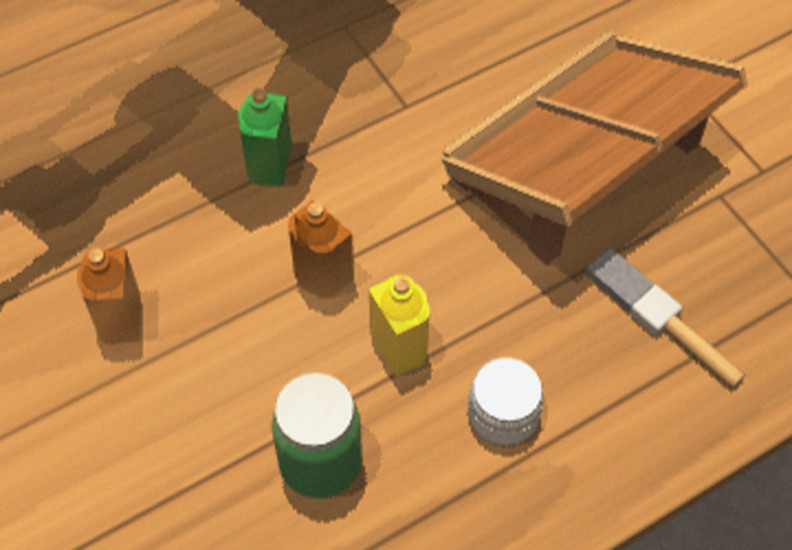

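View pics/b.png

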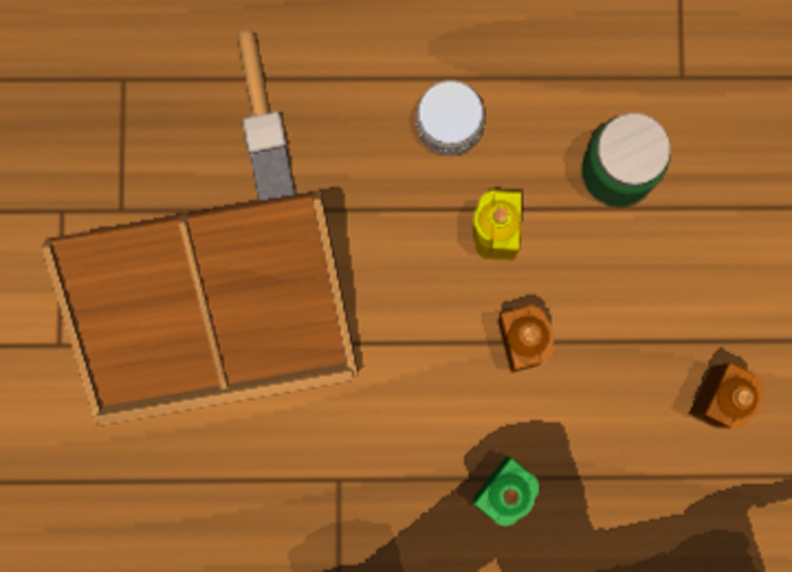

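Top crop: the tray's foot strip is at the bottom edge, (100,415)–(355,375), and the board rises upward in the image.

Flask candidates in top-crop pixels, with scene-crop pixels in brackets:
- Amber: (527,335) [320,245]
- Amber: (735,395) [107,295]
- Yellow decoy: (500,222) [400,325]
- Green decoy: (510,493) [265,140]

I choose the two amber ones and fit their poses next.

```bash
cat > fit.py <<'E'
from h import *
from scipy.optimize import minimize
t=np.linspace(-1,1,15)*np.arcsin(30/32.5)
arc=np.c_[6.5-32.5*np.cos(t),32.5*np.sin(t)]
D=np.r_[arc,[[22,30],[22,-30]]]
def ring(r,z): a=np.linspace(0,2*np.pi,16); return np.c_[r*np.cos(a),r*np.sin(a),0*a+z]
FL=[np.r_[np.c_[D,0*D[:,0]],np.c_[D,0*D[:,0]+95]]/1e3, np.r_[ring(10.5,90),ring(10.5,122)]/1e3, np.r_[ring(8,120),ring(8,132)]/1e3]
def box(a,b): return np.array([[x,y,z] for x in(a[0],b[0]) for y in(a[1],b[1]) for z in(a[2],b[2])])/1e3
S=R.from_euler('y',-30,degrees=True).as_matrix()
TR=[box(*q)@S.T+[0,0,.04] for q in(((-12,-139,-10),(190,139,0)),((-12,-139,0),(0,139,20)),((0,131,0),(190,139,12)),((0,-139,0),(190,-131,12)))]
def rend(c,parts,p,k=4):
    m=np.zeros((480*k,640*k),np.uint8); Rz=R.from_euler('z',p[2]).as_matrix()
    for P in parts:
        q=proj(c,P@Rz.T+[p[0],p[1],0]); cv2.fillConvexPoly(m,cv2.convexHull(((q+.5)*k).astype(np.int32)),1)
    return cv2.resize(m.astype(np.float32),(640,480),interpolation=cv2.INTER_AREA)
def loss(p,cams,masks,parts): return sum(np.abs(rend(c,parts,p)-m).sum()/m.sum() for c,m in zip(cams,masks))
def fit(p0,cams,masks,parts,yaws):
    best=[]
    for y in yaws:
        s=np.array([[0,0,0],[.012,0,0],[0,.012,0],[0,0,.35]])+[p0[0],p0[1],y]
        r=minimize(loss,s[0],args=(cams,masks,parts),method='Nelder-Mead',options=dict(initial_simplex=s,maxiter=120)); best.append((r.fun,r.x))
    return sorted(best,key=lambda b:b[0])
def amb(c,bb):
    # amber neck excluded: plain net mask
    pass
E
cat > run.py <<'E'
from fit import *
cs=cap('scene');ct=cap('top')
ms=arm.regions_of('flask_a','scene');mt=arm.regions_of('flask_a','top')
ctr=lambda r:((r['bbox'][0]+r['bbox'][2])/2,(r['bbox'][1]+r['bbox'][3])/2)
for name,us,ut in(('F1',(275,253),(340,264)),('F2',(180,276),(430,289)),):
    S_=min(ms,key=lambda r:np.hypot(*np.subtract(ctr(r),us)));T_=min(mt,key=lambda r:np.hypot(*np.subtract(ctr(r),ut)))
    g=ray(ct,*ut,.07); b=fit(g,[cs,ct],[S_['mask']*1.,T_['mask']*1.],FL,np.radians(range(-180,180,30)))
    print(name,ctr(S_),ctr(T_),g); [print(round(f_,3),np.round(x,4),round(np.degrees(x[2])%360,1)) for f_,x in b[:5]]
T_=arm.regions_of('tray','top')[0]; g=ray(ct,205,292,.05); print('low mid',g)
b=fit(g,[ct],[T_['mask']*1.],TR,np.radians([-10,0,10])); [print(round(f_,3),np.round(x,4)) for f_,x in b]; tr=b[0][1]
np.save('tray.npy',tr)
im=ct['frame'][:,:,::-1].copy(); im=cv2.resize(im[180:310,110:280],None,fx=4,fy=4,interpolation=2)
Rz=R.from_euler('z',tr[2]).as_matrix()
for y in(-139,-131,-3,3,131,139):
  for a,bx in((0,190),):
    q=proj(ct,(np.array([[0,y,0],[190,y,0]])/1e3@S.T+[0,0,.04])@Rz.T+[tr[0],tr[1],0])
    q=((q-[110,180]+.5)*4).astype(int); cv2.line(im,tuple(map(int,q[0])),tuple(map(int,q[1])),(255,255,0),1)
q=proj(ct,(np.array([[0,-139,0],[0,139,0],[190,139,0],[190,-139,0]])/1e3@S.T+[0,0,.04])@Rz.T+[tr[0],tr[1],0]); q=((q-[110,180]+.5)*4).astype(np.int32)
cv2.polylines(im,[q],True,(0,0,255),1)
cv2.imwrite('pics/ov.png',im)
E
python3 run.py
```

```text
F1 (275.54999999999995, 254.3) (340.04999999999995, 263.45000000000005) [ 0.53974419 -0.16148215  0.07      ]
0.132 [ 0.541  -0.1595  1.7551] 100.6
0.132 [ 0.541  -0.1597 -4.5119] 101.5
0.133 [ 0.5411 -0.1595  1.7566] 100.6
0.137 [ 0.5415 -0.1594  1.784 ] 102.2
0.138 [ 0.5413 -0.1599  1.784 ] 102.2
F2 (179.45, 276.85) (428.54999999999995, 288.5) [ 0.48150884 -0.36625176  0.07      ]
0.155 [ 0.4775 -0.3717  1.114 ] 63.8
0.155 [ 0.478  -0.3718  1.1018] 63.1
0.156 [ 0.4779 -0.372   1.1215] 64.3
0.156 [ 0.4777 -0.3718  1.1089] 63.5
0.156 [ 0.4778 -0.3716  1.1118] 63.7
low mid [0.47829142 0.14835022 0.05      ]
0.015 [0.4963 0.1577 0.1673]
0.016 [0.4965 0.1583 0.167 ]
0.016 [0.4964 0.1583 0.1668]
```

View pics/ov.png

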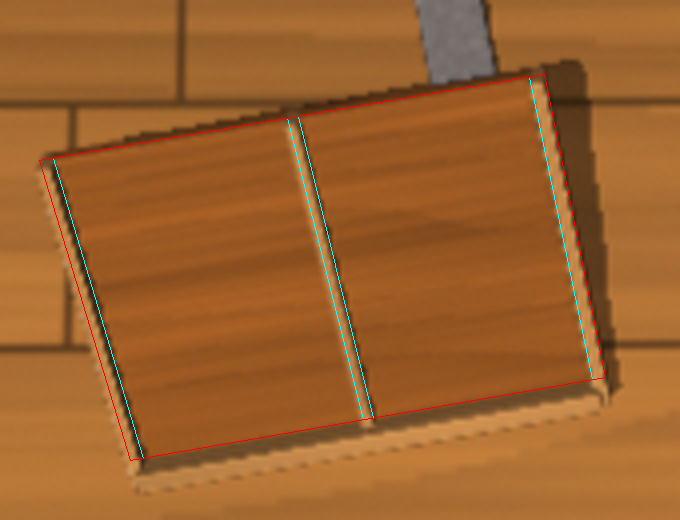

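The overlay shows the tray fit matching its edges, rails and rib within about 1 px. Next I check the flask fits close up.

```bash
cat > ovf.py <<'E'
from fit import *
def draw(c,p,box,k=9):
    x0,y0,w,h_=box; im=cv2.resize(c['frame'][y0:y0+h_,x0:x0+w,::-1],None,fx=k,fy=k,interpolation=2)
    Rz=R.from_euler('z',p[2]).as_matrix(); 
    T=lambda P:((proj(c,P@Rz.T+[p[0],p[1],0])-[x0,y0]+.5)*k).astype(np.int32)
    n=len(D)
    cv2.polylines(im,[T(FL[0][:n])],True,(255,255,0),1); cv2.polylines(im,[T(FL[0][n:])],True,(0,0,255),1); cv2.polylines(im,[T(FL[2][16:])],True,(255,0,255),1)
    return im
if __name__=='__main__':
    cs=cap('scene');ct=cap('top')
    P=[(.541,-.1595,1.76),(.4777,-.3718,1.113)]
    rows=[np.hstack([draw(cs,p,(a-20,b-26,42,52),7),draw(ct,p,(c_-20,d-26,42,52),7)]) for p,(a,b,c_,d) in zip(P,((275,254,340,264),(180,277,429,288)))]
    cv2.imwrite('pics/fl.png',cv2.resize(np.hstack(rows),(800,248*1)) if 0 else np.vstack(rows)[:, :])
    print(np.vstack(rows).shape)
E
python3 - <<'E'
from ovf import *
cs=cap('scene');ct=cap('top')
P=[(.541,-.1595,1.76),(.4777,-.3718,1.113)]
rows=[np.hstack([draw(cs,p,(a-20,b-25,42,50),6),draw(ct,p,(c_-20,d-25,42,50),6)]) for p,(a,b,c_,d) in zip(P,((275,254,340,264),(180,277,429,288)))]
cv2.imwrite('pics/fl.png',np.vstack(rows))
E
```

```text
(no output)
```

View pics/fl.png

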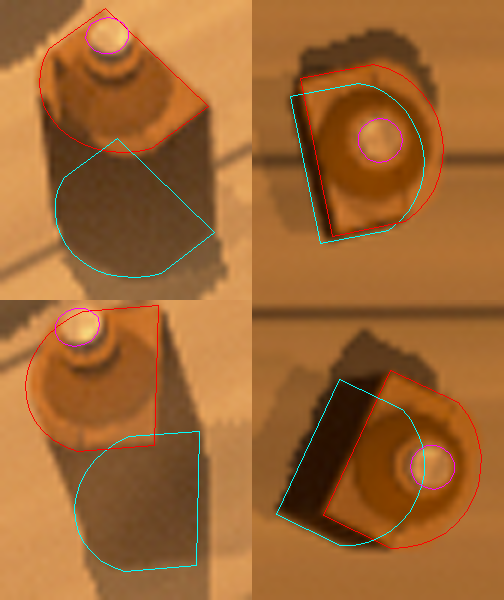

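The outlines agree with the bodies, flat faces and corks within about 1 px (2 mm). F1's flat normal is at 101° and F2's at 64°. Next I compute the first move.

```bash
cat > mv.py <<'E'
from fit import *
tr=np.load('tray.npy'); u=np.array([np.cos(tr[2]),np.sin(tr[2]),0]); v=np.array([-u[1],u[0],0])
def tool():
    s=arm.state(); q=s['orientation']; M=R.from_quat([q[1],q[2],q[3],q[0]]).as_matrix(); return s,np.array(s['eef_pos']),M
def yaw(M): return np.arctan2(M[1,1],M[0,1])
def rel(target,yt=None,info=True):
    s,p,M=tool(); d=M.T@(np.array(target)-p); r=dict(tx=round(d[0],4),ty=round(d[1],4),tz=round(d[2],4))
    if yt is not None:
        a=(yt-yaw(M)+np.pi)%(2*np.pi)-np.pi; a2=a-np.pi*np.sign(a); r['spin']=(round(-a,3),round(-a2,3)) # tool x down
    return r
def tp(x,y,z): # tray mm -> world
    return np.array([tr[0],tr[1],.04])+u*(x*np.cos(np.pi/6)-z*.5)/1e3+v*y/1e3+np.array([0,0,(x*.5+z*np.cos(np.pi/6))/1e3])
P0=(0,85) # pivot in flask (x,z) mm
def piv(E,al,px=2,pz=83):
    a=np.radians(al); return E-(22-px)*np.cos(a)+pz*np.sin(a),(22-px)*np.sin(a)+pz*np.cos(a)
def tcp(E,al,y,dx=2,dz=18): # tool centre is dx downhill of pivot, dz below
    x,z=piv(E,al); return tp(x,y,z)-u*dx/1e3-np.array([0,0,dz/1e3])
E
python3 - <<'E'
from mv import *
s,p,M=tool(); print(M.round(3),np.degrees(yaw(M)),s['qpos'])
print('F1 above',rel([.541,-.1595,.22],np.radians(10.8)))
print('F1 down',.22-.065)
print('F2 above',rel([.4777,-.3718,.22],np.radians(63.8-90)))
for y in(67,-67):
  for a in(30,45,60,75,90): print(y,a,tcp(45,a,y).round(4))
E
```

```text
[[ 0.     0.428 -0.904]
 [-0.    -0.904 -0.428]
 [-1.     0.     0.   ]] -64.68714952756318 [-1.27501861e+00  3.41959426e-01  1.52408050e+00 -1.51234585e-06
  1.27535511e+00 -1.46014428e-01]
F1 above {'tx': np.float64(0.0113), 'ty': np.float64(-0.1495), 'tz': np.float64(-0.4209), 'spin': (np.float64(-1.317), np.float64(1.824))}
F1 down 0.155
F2 above {'tx': np.float64(0.0113), 'ty': np.float64(0.0153), 'tz': np.float64(-0.2729), 'spin': (np.float64(-0.672), np.float64(2.47))}
67 30 [0.5019 0.2266 0.1275]
67 45 [0.5238 0.2303 0.1298]
67 60 [0.5455 0.234  0.1264]
67 75 [0.5656 0.2374 0.1173]
67 90 [0.5826 0.2403 0.1033]
-67 30 [0.5242 0.0945 0.1275]
-67 45 [0.5461 0.0982 0.1298]
-67 60 [0.5678 0.1019 0.1264]
-67 75 [0.5879 0.1053 0.1173]
-67 90 [0.605  0.1081 0.1033]
```

Call:
{"name": "jog_arm", "arguments": {"commands": [{"tx": 0.011, "ty": -0.1495, "tz": -0.421, "spin": -1.317, "fingers": 0.085}, {"tx": 0.011, "ty": -0.1495, "tz": -0.421, "spin": -1.317, "fingers": 0.085}, {"tx": 0.011, "ty": -0.1495, "tz": -0.421, "spin": -1.317, "fingers": 0.085}, {"tx": 0.011, "ty": -0.1495, "tz": -0.421, "spin": -1.317, "fingers": 0.085}, {"tx": 0.011, "ty": -0.1495, "tz": -0.421, "spin": -1.317, "fingers": 0.085}, {"tx": 0.011, "ty": -0.1495, "tz": -0.421, "spin": -1.317, "fingers": 0.085}, {"tx": 0.011, "ty": -0.1495, "tz": -0.421, "spin": -1.317, "fingers": 0.085}, {"tx": 0.011, "ty": -0.1495, "tz": -0.421, "spin": -1.317, "fingers": 0.085}, {"tx": 0.011, "ty": -0.1495, "tz": -0.421, "spin": -1.317, "fingers": 0.085}, {"tx": 0.011, "ty": -0.1495, "tz": -0.421, "spin": -1.317, "fingers": 0.085}, {"tx": 0.011, "ty": -0.1495, "tz": -0.421, "spin": -1.317, "fingers": 0.085}, {"tx": 0.011, "ty": -0.1495, "tz": -0.421, "spin": -1.317, "fingers": 0.085}, {"tx": 0.011, "ty": -0.1495, "tz": -0.421, "spin": -1.317, "fingers": 0.085}, {"tx": 0.011, "ty": -0.1495, "tz": -0.421, "spin": -1.317, "fingers": 0.085}, {"tx": 0.011, "ty": -0.1495, "tz": -0.421, "spin": -1.317, "fingers": 0.085}]}}

```text
time_s: 2.3
eef_pos: [0.5405, -0.1603, 0.2204]
orientation: [0.544, 0.451, 0.544, -0.452]
wrist_force: [0.5, 0.2, 0.3]
finger_gap: 0.0851
```

Run:
```python
from mv import *
print(tool()[0]['time_s'],tool()[1]); print(rel([.541,-.1595,.065],np.radians(10.8)))
```

```text
2.3 [ 0.5404772  -0.16033684  0.22035247]
{'tx': np.float64(0.1554), 'ty': np.float64(0.0007), 'tz': np.float64(-0.0008), 'spin': (np.float64(-0.002), np.float64(3.139))}
```

Call:
{"name": "jog_arm", "arguments": {"commands": [{"tx": 0.03, "ty": 0.0007, "tz": -0.001, "fingers": 0.085}, {"tx": 0.06, "ty": 0.0007, "tz": -0.001, "fingers": 0.085}, {"tx": 0.09, "ty": 0.0007, "tz": -0.001, "fingers": 0.085}, {"tx": 0.115, "ty": 0.0007, "tz": -0.001, "fingers": 0.085}, {"tx": 0.135, "ty": 0.0007, "tz": -0.001, "fingers": 0.085}, {"tx": 0.147, "ty": 0.0007, "tz": -0.001, "fingers": 0.085}, {"tx": 0.155, "ty": 0.0007, "tz": -0.001, "fingers": 0.085}, {"tx": 0.155, "ty": 0.0007, "tz": -0.001, "fingers": 0.085}, {"tx": 0.155, "ty": 0.0007, "tz": -0.001, "fingers": 0.085}]}}

```text
$.commands[0]: bad value
```

Run:
```python
from mv import *
cap('scene','g1.png'); im=cv2.imread('pics/g1.png')[170:300,190:350]; cv2.imwrite('pics/g1c.png',cv2.resize(im,None,fx=4,fy=4,interpolation=2))
```

```text
(no output)
```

View pics/g1c.png

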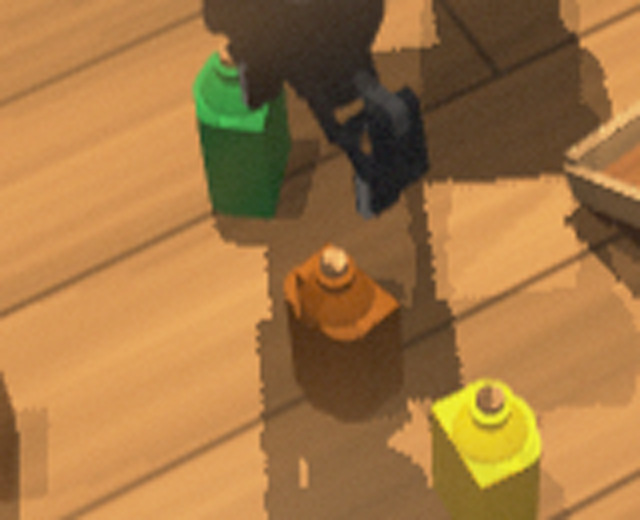

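The call was refused, probably because the spin key was missing, so nothing moved. The picture shows the open fingers still above amber F1, whose cork is at crop (333,262). I retry with spin included.

Call:
{"name": "jog_arm", "arguments": {"commands": [{"tx": 0.03, "ty": 0.001, "tz": -0.001, "spin": 0.0, "fingers": 0.085}, {"tx": 0.06, "ty": 0.001, "tz": -0.001, "spin": 0.0, "fingers": 0.085}, {"tx": 0.09, "ty": 0.001, "tz": -0.001, "spin": 0.0, "fingers": 0.085}, {"tx": 0.115, "ty": 0.001, "tz": -0.001, "spin": 0.0, "fingers": 0.085}, {"tx": 0.135, "ty": 0.001, "tz": -0.001, "spin": 0.0, "fingers": 0.085}, {"tx": 0.147, "ty": 0.001, "tz": -0.001, "spin": 0.0, "fingers": 0.085}, {"tx": 0.155, "ty": 0.001, "tz": -0.001, "spin": 0.0, "fingers": 0.085}, {"tx": 0.155, "ty": 0.001, "tz": -0.001, "spin": 0.0, "fingers": 0.085}, {"tx": 0.155, "ty": 0.001, "tz": -0.001, "spin": 0.0, "fingers": 0.085}]}}

```text
time_s: 3.1
eef_pos: [0.5419, -0.159, 0.0657]
orientation: [0.545, 0.451, 0.544, -0.451]
wrist_force: [0.0, 0.4, -0.7]
finger_gap: 0.0847
```

Call:
{"name": "jog_arm", "arguments": {"commands": [{"tx": 0.0, "ty": 0.0, "tz": 0.0, "spin": 0.0, "fingers": 0.04}, {"tx": 0.0, "ty": 0.0, "tz": 0.0, "spin": 0.0, "fingers": 0.04}, {"tx": 0.0, "ty": 0.0, "tz": 0.0, "spin": 0.0, "fingers": 0.04}, {"tx": 0.0, "ty": 0.0, "tz": 0.0, "spin": 0.0, "fingers": 0.04}, {"tx": 0.0, "ty": 0.0, "tz": 0.0, "spin": 0.0, "fingers": 0.04}, {"tx": 0.0, "ty": 0.0, "tz": 0.0, "spin": 0.0, "fingers": 0.04}, {"tx": 0.0, "ty": 0.0, "tz": 0.0, "spin": 0.0, "fingers": 0.04}]}}

```text
time_s: 3.68
eef_pos: [0.5424, -0.1587, 0.0669]
orientation: [0.546, 0.451, 0.544, -0.451]
wrist_force: [-2.1, -0.5, 5.7]
finger_gap: 0.0592
```

Run:
```python
from mv import *
s,p,M=tool();print(s['finger_gap'],p,np.degrees(yaw(M)))
yt=tr[2]-np.pi/2
t=tcp(45,30,67)+[0,0,.15]; print(t,rel(t,yt))
```

```text
0.059169709572670044 [ 0.54238741 -0.15865571  0.06686352] 10.779620494908551
[0.50191052 0.22664058 0.2775    ] {'tx': np.float64(-0.2112), 'ty': np.float64(0.0326), 'tz': np.float64(-0.3857), 'spin': (np.float64(1.592), np.float64(-1.55))}
```

Call:
{"name": "jog_arm", "arguments": {"commands": [{"tx": -0.02, "ty": 0.0, "tz": 0.0, "spin": 0.0, "fingers": 0.04}, {"tx": -0.05, "ty": 0.0, "tz": 0.0, "spin": 0.0, "fingers": 0.04}, {"tx": -0.085, "ty": 0.0, "tz": 0.0, "spin": 0.0, "fingers": 0.04}, {"tx": -0.12, "ty": 0.0, "tz": 0.0, "spin": 0.1, "fingers": 0.04}, {"tx": -0.155, "ty": 0.0, "tz": 0.0, "spin": 0.2, "fingers": 0.04}, {"tx": -0.19, "ty": 0.002, "tz": -0.015, "spin": 0.3, "fingers": 0.04}, {"tx": -0.211, "ty": 0.005, "tz": -0.045, "spin": 0.4, "fingers": 0.04}, {"tx": -0.211, "ty": 0.008, "tz": -0.08, "spin": 0.5, "fingers": 0.04}, {"tx": -0.211, "ty": 0.011, "tz": -0.115, "spin": 0.61, "fingers": 0.04}, {"tx": -0.211, "ty": 0.014, "tz": -0.15, "spin": 0.72, "fingers": 0.04}, {"tx": -0.211, "ty": 0.017, "tz": -0.185, "spin": 0.83, "fingers": 0.04}, {"tx": -0.211, "ty": 0.02, "tz": -0.22, "spin": 0.94, "fingers": 0.04}, {"tx": -0.211, "ty": 0.023, "tz": -0.255, "spin": 1.05, "fingers": 0.04}, {"tx": -0.211, "ty": 0.026, "tz": -0.29, "spin": 1.16, "fingers": 0.04}, {"tx": -0.211, "ty": 0.029, "tz": -0.325, "spin": 1.27, "fingers": 0.04}, {"tx": -0.211, "ty": 0.032, "tz": -0.355, "spin": 1.38, "fingers": 0.04}, {"tx": -0.211, "ty": 0.033, "tz": -0.376, "spin": 1.48, "fingers": 0.04}, {"tx": -0.211, "ty": 0.033, "tz": -0.386, "spin": 1.56, "fingers": 0.04}, {"tx": -0.211, "ty": 0.033, "tz": -0.386, "spin": 1.592, "fingers": 0.04}, {"tx": -0.211, "ty": 0.033, "tz": -0.386, "spin": 1.592, "fingers": 0.04}]}}

```text
time_s: 5.35
eef_pos: [0.5016, 0.228, 0.2763]
orientation: [-0.059, -0.705, -0.059, 0.705]
wrist_force: [-0.3, -1.1, -3.1]
finger_gap: 0.0593
```

Run:
```python
from mv import *
s,p,M=tool();print(s['finger_gap'],p,np.degrees(yaw(M)),s['wrist_force'])
yt=tr[2]-np.pi/2
t=tcp(45,30,67); print(t,rel(t,yt)); print(u,v,M.round(3))
cap('scene','c1.png'); im=cv2.imread('pics/c1.png')[60:260,280:480]; cv2.imwrite('pics/c1c.png',cv2.resize(im,None,fx=3,fy=3,interpolation=2))
```

```text
0.05925317943720296 [0.50159068 0.22796755 0.2762702 ] -80.40010865175532 [-0.34651286 -1.07262865 -3.06681298]
[0.50191052 0.22664058 0.1275    ] {'tx': np.float64(0.1488), 'ty': np.float64(0.0013), 'tz': np.float64(-0.0001), 'spin': (np.float64(0.0), np.float64(-3.141))}
[0.98603371 0.16654587 0.        ] [-0.16654587  0.98603371  0.        ] [[-0.     0.167 -0.986]
 [-0.    -0.986 -0.167]
 [-1.     0.     0.   ]]
```

View pics/c1c.png

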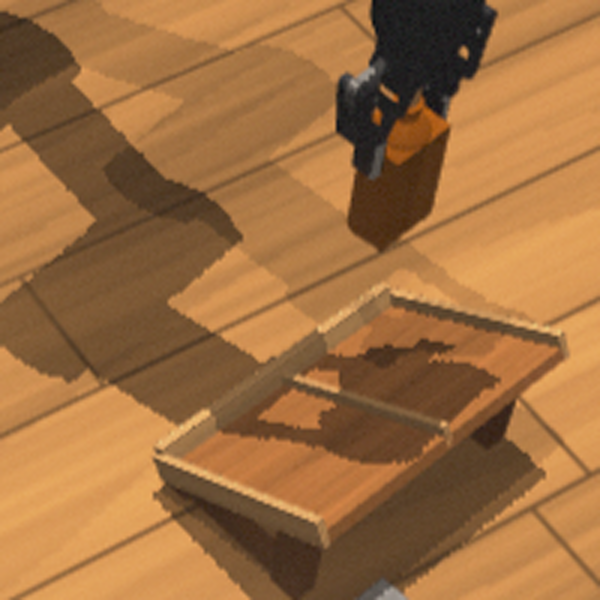

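F1 hangs upright from the fingers at crop (400,190), with its flat face uphill and centred over the left bay.

Call:
{"name": "jog_arm", "arguments": {"commands": [{"tx": 0.03, "ty": 0.001, "tz": 0.0, "spin": 0.0, "fingers": 0.04}, {"tx": 0.06, "ty": 0.001, "tz": 0.0, "spin": 0.0, "fingers": 0.04}, {"tx": 0.09, "ty": 0.001, "tz": 0.0, "spin": 0.0, "fingers": 0.04}, {"tx": 0.11, "ty": 0.001, "tz": 0.0, "spin": 0.0, "fingers": 0.04}, {"tx": 0.125, "ty": 0.001, "tz": 0.0, "spin": 0.0, "fingers": 0.04}, {"tx": 0.133, "ty": 0.001, "tz": 0.0, "spin": 0.0, "fingers": 0.04}, {"tx": 0.138, "ty": 0.001, "tz": 0.0, "spin": 0.0, "fingers": 0.04}, {"tx": 0.142, "ty": 0.001, "tz": 0.0, "spin": 0.0, "fingers": 0.04}, {"tx": 0.144, "ty": 0.001, "tz": 0.0, "spin": 0.0, "fingers": 0.04}, {"tx": 0.144, "ty": 0.001, "tz": 0.0, "spin": 0.0, "fingers": 0.04}, {"tx": 0.144, "ty": 0.001, "tz": 0.0, "spin": 0.0, "fingers": 0.04}]}}

```text
time_s: 6.32
eef_pos: [0.5029, 0.2262, 0.133]
orientation: [0.059, 0.705, 0.059, -0.704]
wrist_force: [-0.8, 0.3, -2.8]
finger_gap: 0.0591
```

Call:
{"name": "jog_arm", "arguments": {"commands": [{"tx": 0.002, "ty": 0.0, "tz": 0.0, "spin": 0.0, "fingers": 0.04}, {"tx": 0.003, "ty": 0.0, "tz": 0.0, "spin": 0.0, "fingers": 0.04}, {"tx": 0.004, "ty": 0.0, "tz": 0.0, "spin": 0.0, "fingers": 0.04}, {"tx": 0.004, "ty": 0.0, "tz": 0.0, "spin": 0.0, "fingers": 0.04}]}}

```text
time_s: 6.65
eef_pos: [0.5033, 0.2264, 0.1311]
orientation: [0.059, 0.706, 0.059, -0.703]
wrist_force: [-5.0, -0.6, 12.3]
finger_gap: 0.0589
```

Call:
{"name": "jog_arm", "arguments": {"commands": [{"tx": -0.0002, "ty": 0.0, "tz": -0.004, "spin": 0.0, "fingers": 0.04}, {"tx": -0.0005, "ty": 0.0, "tz": -0.009, "spin": 0.0, "fingers": 0.04}, {"tx": -0.0008, "ty": 0.0, "tz": -0.014, "spin": 0.0, "fingers": 0.04}, {"tx": -0.001, "ty": 0.0, "tz": -0.018, "spin": 0.0, "fingers": 0.04}, {"tx": -0.001, "ty": 0.0, "tz": -0.022, "spin": 0.0, "fingers": 0.04}, {"tx": -0.001, "ty": 0.0, "tz": -0.022, "spin": 0.0, "fingers": 0.04}]}}

```text
time_s: 7.15
eef_pos: [0.5247, 0.2308, 0.1324]
orientation: [0.058, 0.706, 0.06, -0.704]
wrist_force: [-6.0, 0.8, 17.0]
finger_gap: 0.0593
```

Run:
```python
from mv import *
cap('scene','r1.png'); im=cv2.imread('pics/r1.png')[90:240,330:480]; cv2.imwrite('pics/r1c.png',cv2.resize(im,None,fx=4,fy=4,interpolation=2))
```

```text
(no output)
```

View pics/r1c.png

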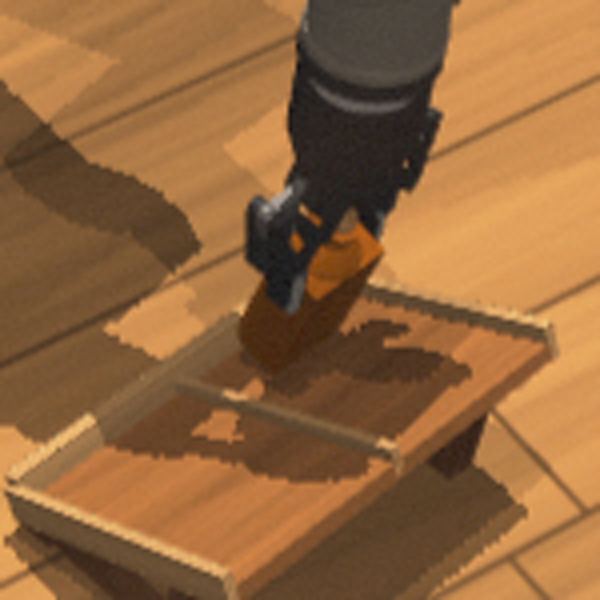

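The flask is tilting uphill about its base edge, as planned, with about 17 N on the wrist.

Call:
{"name": "jog_arm", "arguments": {"commands": [{"tx": 0.0003, "ty": 0.0, "tz": -0.005, "spin": 0.0, "fingers": 0.04}, {"tx": 0.0008, "ty": 0.0, "tz": -0.01, "spin": 0.0, "fingers": 0.04}, {"tx": 0.0017, "ty": 0.0, "tz": -0.016, "spin": 0.0, "fingers": 0.04}, {"tx": 0.003, "ty": 0.0, "tz": -0.022, "spin": 0.0, "fingers": 0.04}, {"tx": 0.0047, "ty": 0.0, "tz": -0.027, "spin": 0.0, "fingers": 0.04}, {"tx": 0.007, "ty": 0.0, "tz": -0.032, "spin": 0.0, "fingers": 0.04}, {"tx": 0.0095, "ty": 0.0, "tz": -0.037, "spin": 0.0, "fingers": 0.04}, {"tx": 0.012, "ty": 0.0, "tz": -0.042, "spin": 0.0, "fingers": 0.04}, {"tx": 0.012, "ty": 0.0, "tz": -0.042, "spin": 0.0, "fingers": 0.04}]}}

```text
time_s: 7.95
eef_pos: [0.5674, 0.2376, 0.1198]
orientation: [0.058, 0.706, 0.059, -0.703]
wrist_force: [-1.1, 0.9, 8.9]
finger_gap: 0.0592
```

Call:
{"name": "jog_arm", "arguments": {"commands": [{"tx": 0.003, "ty": 0.0, "tz": -0.005, "spin": 0.0, "fingers": 0.04}, {"tx": 0.006, "ty": 0.0, "tz": -0.009, "spin": 0.0, "fingers": 0.04}, {"tx": 0.0085, "ty": 0.0, "tz": -0.012, "spin": 0.0, "fingers": 0.04}, {"tx": 0.011, "ty": 0.0, "tz": -0.014, "spin": 0.0, "fingers": 0.04}, {"tx": 0.011, "ty": 0.0, "tz": -0.014, "spin": 0.0, "fingers": 0.04}]}}

```text
time_s: 8.37
eef_pos: [0.5806, 0.2395, 0.1081]
orientation: [0.059, 0.706, 0.059, -0.703]
wrist_force: [-0.3, 0.5, 5.1]
finger_gap: 0.059
```

Run:
```python
from mv import *
print(tool()[1], tcp(45,90,67), tcp(45,82,67))
cap('scene','r2.png'); im=cv2.imread('pics/r2.png')[110:230,340:480]; cv2.imwrite('pics/r2c.png',cv2.resize(im,None,fx=5,fy=5,interpolation=2))
```

```text
[0.58057332 0.23953613 0.10814933] [0.58264707 0.24027738 0.10332051] [0.57398136 0.2388137  0.11136012]
```

View pics/r2c.png

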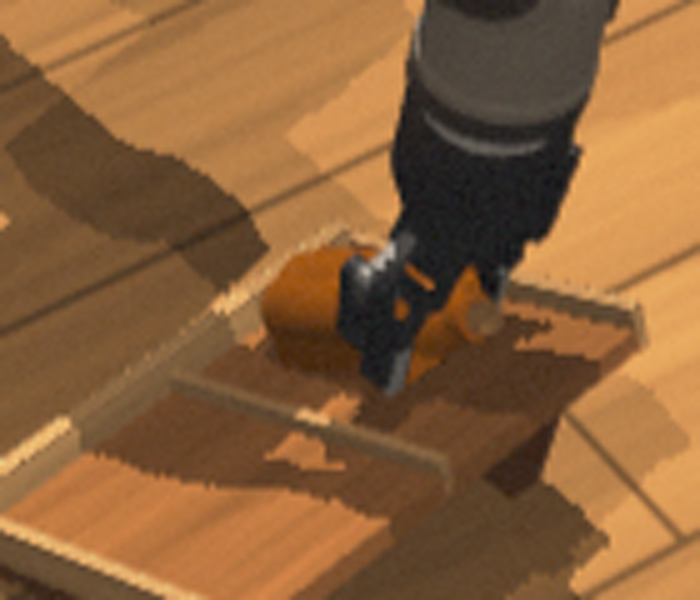

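F1 is nearly flat in the left bay. Its cork points uphill at (485,318), and the base is still short of the strip.

Call:
{"name": "jog_arm", "arguments": {"commands": [{"tx": 0.002, "ty": 0.0, "tz": -0.001, "spin": 0.0, "fingers": 0.04}, {"tx": 0.004, "ty": 0.0, "tz": -0.002, "spin": 0.0, "fingers": 0.04}, {"tx": 0.005, "ty": 0.0, "tz": -0.002, "spin": 0.0, "fingers": 0.04}, {"tx": 0.005, "ty": 0.0, "tz": -0.002, "spin": 0.0, "fingers": 0.04}]}}

```text
time_s: 8.75
eef_pos: [0.5822, 0.2398, 0.1032]
orientation: [0.059, 0.706, 0.059, -0.704]
wrist_force: [0.2, 0.6, 5.6]
finger_gap: 0.0591
```

Call:
{"name": "jog_arm", "arguments": {"commands": [{"tx": 0.001, "ty": 0.0, "tz": 0.0, "spin": 0.0, "fingers": 0.04}, {"tx": 0.002, "ty": 0.0, "tz": 0.0, "spin": 0.0, "fingers": 0.04}, {"tx": 0.002, "ty": 0.0, "tz": 0.0, "spin": 0.0, "fingers": 0.04}]}}

```text
time_s: 9.0
eef_pos: [0.5822, 0.2397, 0.1013]
orientation: [0.059, 0.706, 0.059, -0.704]
wrist_force: [-0.7, -0.1, 5.5]
finger_gap: 0.0588
```

Call:
{"name": "jog_arm", "arguments": {"commands": [{"tx": 0.001, "ty": 0.0, "tz": 0.0, "spin": 0.0, "fingers": 0.04}, {"tx": 0.002, "ty": 0.0, "tz": 0.0, "spin": 0.0, "fingers": 0.04}, {"tx": 0.002, "ty": 0.0, "tz": 0.0, "spin": 0.0, "fingers": 0.04}]}}

```text
time_s: 9.25
eef_pos: [0.5822, 0.2397, 0.0993]
orientation: [0.059, 0.706, 0.059, -0.704]
wrist_force: [-0.5, -0.1, 6.3]
finger_gap: 0.059
```

Call:
{"name": "jog_arm", "arguments": {"commands": [{"tx": 0.0025, "ty": 0.0, "tz": 0.0043, "spin": 0.0, "fingers": 0.04}, {"tx": 0.005, "ty": 0.0, "tz": 0.0087, "spin": 0.0, "fingers": 0.04}, {"tx": 0.0075, "ty": 0.0, "tz": 0.013, "spin": 0.0, "fingers": 0.04}, {"tx": 0.01, "ty": 0.0, "tz": 0.0173, "spin": 0.0, "fingers": 0.04}, {"tx": 0.01, "ty": 0.0, "tz": 0.0173, "spin": 0.0, "fingers": 0.04}]}}

```text
time_s: 9.67
eef_pos: [0.5639, 0.2367, 0.0885]
orientation: [0.059, 0.705, 0.059, -0.704]
wrist_force: [-2.5, 0.3, 2.8]
finger_gap: 0.0591
```

Run:
```python
from mv import *
print(tool()[0]['wrist_force'])
cap('scene','r3.png'); im=cv2.imread('pics/r3.png')[120:220,350:470]; cv2.imwrite('pics/r3c.png',cv2.resize(im,None,fx=6,fy=6,interpolation=2))
```

```text
[-2.4660659   0.30578158  2.77148642]
```

View pics/r3c.png

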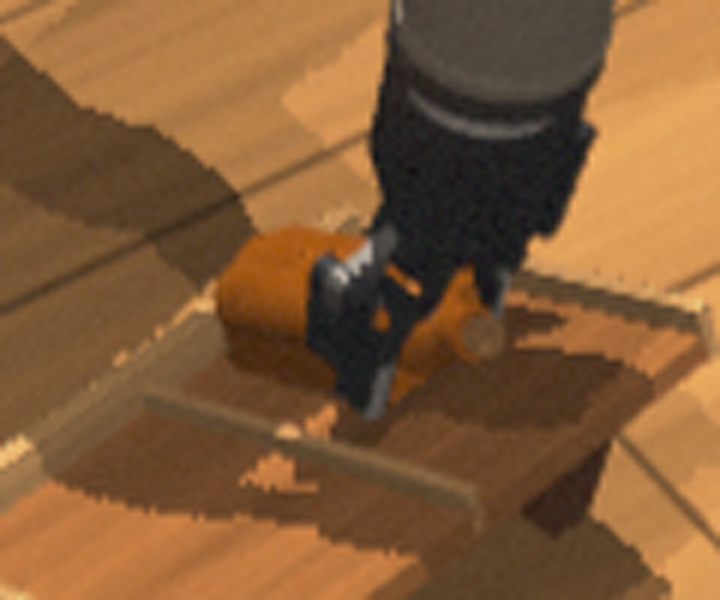

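F1 looks flat, and its base is about 15–20 mm from the strip. I slide it on down.

Call:
{"name": "jog_arm", "arguments": {"commands": [{"tx": 0.002, "ty": 0.0, "tz": 0.0035, "spin": 0.0, "fingers": 0.04}, {"tx": 0.004, "ty": 0.0, "tz": 0.007, "spin": 0.0, "fingers": 0.04}, {"tx": 0.006, "ty": 0.0, "tz": 0.0104, "spin": 0.0, "fingers": 0.04}, {"tx": 0.007, "ty": 0.0, "tz": 0.0121, "spin": 0.0, "fingers": 0.04}, {"tx": 0.007, "ty": 0.0, "tz": 0.0121, "spin": 0.0, "fingers": 0.04}]}}

```text
time_s: 10.13
eef_pos: [0.5527, 0.2347, 0.0815]
orientation: [0.059, 0.705, 0.059, -0.704]
wrist_force: [-1.8, 0.0, 5.7]
finger_gap: 0.0593
```

Call:
{"name": "jog_arm", "arguments": {"commands": [{"tx": 0.001, "ty": 0.0, "tz": 0.0017, "spin": 0.0, "fingers": 0.04}, {"tx": 0.002, "ty": 0.0, "tz": 0.0035, "spin": 0.0, "fingers": 0.04}, {"tx": 0.003, "ty": 0.0, "tz": 0.0052, "spin": 0.0, "fingers": 0.04}, {"tx": 0.003, "ty": 0.0, "tz": 0.0052, "spin": 0.0, "fingers": 0.04}]}}

```text
time_s: 10.47
eef_pos: [0.5511, 0.2345, 0.0804]
orientation: [0.058, 0.708, 0.059, -0.701]
wrist_force: [6.3, 1.3, 9.4]
finger_gap: 0.0589
```

Call:
{"name": "jog_arm", "arguments": {"commands": [{"tx": 0.001, "ty": 0.0, "tz": -0.001, "spin": 0.0, "fingers": 0.04}, {"tx": 0.002, "ty": 0.0, "tz": -0.002, "spin": 0.0, "fingers": 0.04}, {"tx": 0.002, "ty": 0.0, "tz": -0.002, "spin": 0.0, "fingers": 0.04}]}}

```text
time_s: 10.72
eef_pos: [0.552, 0.2346, 0.0789]
orientation: [0.058, 0.707, 0.059, -0.702]
wrist_force: [-1.5, -1.2, 16.8]
finger_gap: 0.059
```

Call:
{"name": "jog_arm", "arguments": {"commands": [{"tx": -0.001, "ty": 0.0, "tz": 0.0, "spin": 0.0, "fingers": 0.064}, {"tx": -0.002, "ty": 0.0, "tz": 0.0, "spin": 0.0, "fingers": 0.07}, {"tx": -0.002, "ty": 0.0, "tz": 0.0, "spin": 0.0, "fingers": 0.078}, {"tx": -0.002, "ty": 0.0, "tz": 0.0, "spin": 0.0, "fingers": 0.078}, {"tx": -0.002, "ty": 0.0, "tz": 0.0, "spin": 0.0, "fingers": 0.078}]}}

```text
time_s: 11.13
eef_pos: [0.5491, 0.2339, 0.0769]
orientation: [-0.059, -0.704, -0.059, 0.705]
wrist_force: [0.2, -0.4, 1.0]
finger_gap: 0.0781
```

Call:
{"name": "jog_arm", "arguments": {"commands": [{"tx": -0.02, "ty": 0.0, "tz": 0.0, "spin": 0.0, "fingers": 0.08}, {"tx": -0.05, "ty": 0.0, "tz": 0.0, "spin": 0.0, "fingers": 0.08}, {"tx": -0.09, "ty": 0.0, "tz": 0.0, "spin": 0.0, "fingers": 0.08}, {"tx": -0.13, "ty": 0.0, "tz": 0.0, "spin": 0.0, "fingers": 0.08}, {"tx": -0.16, "ty": 0.0, "tz": 0.0, "spin": 0.0, "fingers": 0.08}, {"tx": -0.16, "ty": 0.0, "tz": 0.0, "spin": 0.0, "fingers": 0.08}]}}

```text
time_s: 11.63
eef_pos: [0.5519, 0.2348, 0.2446]
orientation: [0.058, 0.709, 0.06, -0.7]
wrist_force: [-0.3, 0.2, 0.3]
finger_gap: 0.0795
```

Run:
```python
from mv import *
s,p,M=tool(); print(s['time_s'],p,s['finger_gap'])
yt=np.radians(63.8-90); print(rel([.4777,-.3718,.22],yt))
ct=cap('top'); cs=cap('scene','d1.png')
for n in('scene','top'):
  for r in arm.search_frame('flask_a',n): print(n,np.round(r['bbox']),round(r['confidence'],2))
im=cv2.resize(cs['frame'][120:220,340:480,::-1],None,fx=5,fy=5,interpolation=2)
x0,y0=340,120
F=lambda P:((proj(cs,P)-[x0,y0]+.5)*5).astype(np.int32)
# expected lying flask at y=67: flask (x,y,z)->tray (z, y, 22-x)
n=len(D)
L=np.array([tp(q[2]*1e3,67+q[1]*1e3,22-q[0]*1e3) for q in FL[0]]); C=np.array([tp(q[2]*1e3,67+q[1]*1e3,22) for q in FL[2][:1]])
cv2.polylines(im,[F(L[:n])],True,(255,255,0),1);cv2.polylines(im,[F(L[n:])],True,(0,0,255),1)
top=np.array([tp(132,67+8*np.cos(a),22+8*np.sin(a)) for a in np.linspace(0,6.28,20)]); cv2.polylines(im,[F(top)],True,(255,0,255),1)
cv2.imwrite('pics/d1c.png',im)
```

```text
11.6333 [0.5518894  0.23482048 0.24458329] 0.07954933706982292
{'tx': np.float64(0.0217), 'ty': np.float64(0.5859), 'tz': np.float64(0.1742), 'spin': (np.float64(-0.947), np.float64(2.195))}
scene [238. 181. 264. 228.] 0.83
scene [381. 155. 428. 188.] 0.81
scene [165. 254. 197. 299.] 0.71
scene [298. 266. 325. 309.] 0.67
top [151. 255. 190. 298.] 0.98
top [312. 198. 337. 228.] 0.86
top [315. 317. 350. 351.] 0.82
```

View pics/d1c.png

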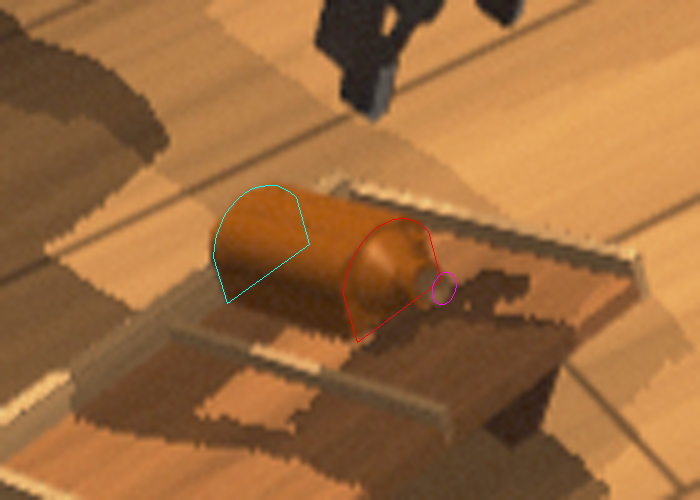

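F1 lies flat with its base at the strip, and its body edges coincide with the predicted "home" outline. Next is F2.

Call:
{"name": "jog_arm", "arguments": {"commands": [{"tx": 0.0, "ty": 0.586, "tz": 0.174, "spin": -0.947, "fingers": 0.085}, {"tx": 0.0, "ty": 0.586, "tz": 0.174, "spin": -0.947, "fingers": 0.085}, {"tx": 0.0, "ty": 0.586, "tz": 0.174, "spin": -0.947, "fingers": 0.085}, {"tx": 0.0, "ty": 0.586, "tz": 0.174, "spin": -0.947, "fingers": 0.085}, {"tx": 0.0, "ty": 0.586, "tz": 0.174, "spin": -0.947, "fingers": 0.085}, {"tx": 0.0, "ty": 0.586, "tz": 0.174, "spin": -0.947, "fingers": 0.085}, {"tx": 0.0, "ty": 0.586, "tz": 0.174, "spin": -0.947, "fingers": 0.085}, {"tx": 0.0, "ty": 0.586, "tz": 0.174, "spin": -0.947, "fingers": 0.085}, {"tx": 0.0, "ty": 0.586, "tz": 0.174, "spin": -0.947, "fingers": 0.085}, {"tx": 0.0, "ty": 0.586, "tz": 0.174, "spin": -0.947, "fingers": 0.085}, {"tx": 0.0, "ty": 0.586, "tz": 0.174, "spin": -0.947, "fingers": 0.085}, {"tx": 0.0, "ty": 0.586, "tz": 0.174, "spin": -0.947, "fingers": 0.085}, {"tx": 0.0, "ty": 0.586, "tz": 0.174, "spin": -0.947, "fingers": 0.085}, {"tx": 0.0, "ty": 0.586, "tz": 0.174, "spin": -0.947, "fingers": 0.085}, {"tx": 0.0, "ty": 0.586, "tz": 0.174, "spin": -0.947, "fingers": 0.085}, {"tx": 0.022, "ty": 0.586, "tz": 0.174, "spin": -0.947, "fingers": 0.085}, {"tx": 0.022, "ty": 0.586, "tz": 0.174, "spin": -0.947, "fingers": 0.085}, {"tx": 0.022, "ty": 0.586, "tz": 0.174, "spin": -0.947, "fingers": 0.085}, {"tx": 0.022, "ty": 0.586, "tz": 0.174, "spin": -0.947, "fingers": 0.085}]}}

```text
time_s: 13.42
eef_pos: [0.4747, -0.3717, 0.2143]
orientation: [-0.373, -0.6, -0.375, 0.6]
wrist_force: [0.0, 1.0, -0.3]
finger_gap: 0.0851
```

Run:
```python
from mv import *
s,p,M=tool(); print(s['time_s'],p); print(rel([.4777,-.3718,.065],np.radians(63.8-90)))
```

```text
13.4167 [ 0.47471594 -0.37173971  0.21432864]
{'tx': np.float64(0.1493), 'ty': np.float64(0.0031), 'tz': np.float64(-0.0011), 'spin': (np.float64(0.001), np.float64(-3.141))}
```

Call:
{"name": "jog_arm", "arguments": {"commands": [{"tx": 0.03, "ty": 0.003, "tz": -0.001, "spin": 0.0, "fingers": 0.085}, {"tx": 0.06, "ty": 0.003, "tz": -0.001, "spin": 0.0, "fingers": 0.085}, {"tx": 0.09, "ty": 0.003, "tz": -0.001, "spin": 0.0, "fingers": 0.085}, {"tx": 0.115, "ty": 0.003, "tz": -0.001, "spin": 0.0, "fingers": 0.085}, {"tx": 0.132, "ty": 0.003, "tz": -0.001, "spin": 0.0, "fingers": 0.085}, {"tx": 0.142, "ty": 0.003, "tz": -0.001, "spin": 0.0, "fingers": 0.085}, {"tx": 0.148, "ty": 0.003, "tz": -0.001, "spin": 0.0, "fingers": 0.085}, {"tx": 0.148, "ty": 0.003, "tz": -0.001, "spin": 0.0, "fingers": 0.085}, {"tx": 0.148, "ty": 0.003, "tz": -0.001, "spin": 0.0, "fingers": 0.085}]}}

```text
time_s: 14.17
eef_pos: [0.4787, -0.3732, 0.0685]
orientation: [0.375, 0.6, 0.373, -0.6]
wrist_force: [-0.4, 0.0, 0.1]
finger_gap: 0.085
```

Call:
{"name": "jog_arm", "arguments": {"commands": [{"tx": 0.0, "ty": 0.0, "tz": 0.0, "spin": 0.0, "fingers": 0.04}, {"tx": 0.0, "ty": 0.0, "tz": 0.0, "spin": 0.0, "fingers": 0.04}, {"tx": 0.0, "ty": 0.0, "tz": 0.0, "spin": 0.0, "fingers": 0.04}, {"tx": 0.0, "ty": 0.0, "tz": 0.0, "spin": 0.0, "fingers": 0.04}, {"tx": 0.0, "ty": 0.0, "tz": 0.0, "spin": 0.0, "fingers": 0.04}, {"tx": 0.0, "ty": 0.0, "tz": 0.0, "spin": 0.0, "fingers": 0.04}, {"tx": 0.0, "ty": 0.0, "tz": 0.0, "spin": 0.0, "fingers": 0.04}]}}

```text
time_s: 14.75
eef_pos: [0.478, -0.3735, 0.0689]
orientation: [0.374, 0.6, 0.373, -0.6]
wrist_force: [-3.1, 2.5, 6.0]
finger_gap: 0.0588
```

Run:
```python
from mv import *
s,p,M=tool();print(s['finger_gap'],p,np.degrees(yaw(M)))
yt=tr[2]-np.pi/2
t=tcp(45,30,-67)+[0,0,.15]; print(t,rel(t,yt))
```

```text
0.05877805497716208 [ 0.47804049 -0.37351612  0.06892584] -26.189553884774558
[0.52422767 0.09451207 0.2775    ] {'tx': np.float64(-0.2091), 'ty': np.float64(-0.1648), 'tz': np.float64(-0.4402), 'spin': (np.float64(0.946), np.float64(-2.195))}
```

Call:
{"name": "jog_arm", "arguments": {"commands": [{"tx": -0.02, "ty": 0.0, "tz": 0.0, "spin": 0.0, "fingers": 0.04}, {"tx": -0.05, "ty": 0.0, "tz": 0.0, "spin": 0.0, "fingers": 0.04}, {"tx": -0.085, "ty": 0.0, "tz": 0.0, "spin": 0.0, "fingers": 0.04}, {"tx": -0.12, "ty": 0.0, "tz": 0.0, "spin": 0.05, "fingers": 0.04}, {"tx": -0.155, "ty": -0.002, "tz": -0.006, "spin": 0.1, "fingers": 0.04}, {"tx": -0.18, "ty": -0.01, "tz": -0.026, "spin": 0.15, "fingers": 0.04}, {"tx": -0.2, "ty": -0.022, "tz": -0.058, "spin": 0.2, "fingers": 0.04}, {"tx": -0.209, "ty": -0.035, "tz": -0.093, "spin": 0.27, "fingers": 0.04}, {"tx": -0.209, "ty": -0.048, "tz": -0.128, "spin": 0.34, "fingers": 0.04}, {"tx": -0.209, "ty": -0.061, "tz": -0.163, "spin": 0.41, "fingers": 0.04}, {"tx": -0.209, "ty": -0.074, "tz": -0.198, "spin": 0.48, "fingers": 0.04}, {"tx": -0.209, "ty": -0.087, "tz": -0.233, "spin": 0.55, "fingers": 0.04}, {"tx": -0.209, "ty": -0.1, "tz": -0.268, "spin": 0.62, "fingers": 0.04}, {"tx": -0.209, "ty": -0.113, "tz": -0.303, "spin": 0.69, "fingers": 0.04}, {"tx": -0.209, "ty": -0.126, "tz": -0.338, "spin": 0.76, "fingers": 0.04}, {"tx": -0.209, "ty": -0.139, "tz": -0.373, "spin": 0.83, "fingers": 0.04}, {"tx": -0.209, "ty": -0.152, "tz": -0.406, "spin": 0.89, "fingers": 0.04}, {"tx": -0.209, "ty": -0.161, "tz": -0.43, "spin": 0.93, "fingers": 0.04}, {"tx": -0.209, "ty": -0.165, "tz": -0.44, "spin": 0.946, "fingers": 0.04}, {"tx": -0.209, "ty": -0.165, "tz": -0.44, "spin": 0.946, "fingers": 0.04}]}}

```text
time_s: 16.42
eef_pos: [0.5236, 0.0971, 0.2762]
orientation: [-0.06, -0.704, -0.061, 0.705]
wrist_force: [-0.4, -0.1, -2.7]
finger_gap: 0.0587
```

Run:
```python
from mv import *
s,p,M=tool();print(s['finger_gap'],p,np.degrees(yaw(M)),s['wrist_force'])
yt=tr[2]-np.pi/2
t=tcp(45,30,-67)+[0,0,.005]; print(t,rel(t,yt))
```

```text
0.05867926019139969 [0.52361676 0.09711687 0.27622479] -80.22556536971297 [-0.36582861 -0.14199351 -2.74668989]
[0.52422767 0.09451207 0.1325    ] {'tx': np.float64(0.1437), 'ty': np.float64(0.0028), 'tz': np.float64(-0.0002), 'spin': (np.float64(0.003), np.float64(-3.138))}
```

Call:
{"name": "jog_arm", "arguments": {"commands": [{"tx": 0.03, "ty": 0.003, "tz": 0.0, "spin": 0.003, "fingers": 0.04}, {"tx": 0.06, "ty": 0.003, "tz": 0.0, "spin": 0.003, "fingers": 0.04}, {"tx": 0.09, "ty": 0.003, "tz": 0.0, "spin": 0.003, "fingers": 0.04}, {"tx": 0.11, "ty": 0.003, "tz": 0.0, "spin": 0.003, "fingers": 0.04}, {"tx": 0.123, "ty": 0.003, "tz": 0.0, "spin": 0.003, "fingers": 0.04}, {"tx": 0.131, "ty": 0.003, "tz": 0.0, "spin": 0.003, "fingers": 0.04}, {"tx": 0.136, "ty": 0.003, "tz": 0.0, "spin": 0.003, "fingers": 0.04}, {"tx": 0.139, "ty": 0.003, "tz": 0.0, "spin": 0.003, "fingers": 0.04}, {"tx": 0.139, "ty": 0.003, "tz": 0.0, "spin": 0.003, "fingers": 0.04}, {"tx": 0.139, "ty": 0.003, "tz": 0.0, "spin": 0.003, "fingers": 0.04}]}}

```text
time_s: 17.25
eef_pos: [0.525, 0.0913, 0.1381]
orientation: [0.058, 0.705, 0.058, -0.704]
wrist_force: [0.2, -0.4, -2.5]
finger_gap: 0.0584
```

Call:
{"name": "jog_arm", "arguments": {"commands": [{"tx": 0.001, "ty": 0.0, "tz": 0.0, "spin": 0.0, "fingers": 0.04}, {"tx": 0.002, "ty": 0.0, "tz": 0.0, "spin": 0.0, "fingers": 0.04}, {"tx": 0.003, "ty": 0.0, "tz": 0.0, "spin": 0.0, "fingers": 0.04}, {"tx": 0.003, "ty": 0.0, "tz": 0.0, "spin": 0.0, "fingers": 0.04}]}}

```text
time_s: 17.58
eef_pos: [0.5245, 0.0915, 0.1343]
orientation: [0.058, 0.705, 0.058, -0.705]
wrist_force: [-0.1, 0.3, -4.0]
finger_gap: 0.0589
```

Call:
{"name": "jog_arm", "arguments": {"commands": [{"tx": 0.001, "ty": -0.001, "tz": 0.0, "spin": 0.0, "fingers": 0.04}, {"tx": 0.002, "ty": -0.002, "tz": 0.0, "spin": 0.0, "fingers": 0.04}, {"tx": 0.003, "ty": -0.002, "tz": 0.0, "spin": 0.0, "fingers": 0.04}, {"tx": 0.003, "ty": -0.002, "tz": 0.0, "spin": 0.0, "fingers": 0.04}]}}

```text
time_s: 17.92
eef_pos: [0.5247, 0.093, 0.1327]
orientation: [0.059, 0.705, 0.058, -0.704]
wrist_force: [-2.8, -3.0, 8.3]
finger_gap: 0.0588
```

Contact is at about 11 N, so I run the same arc as for F1.

Call:
{"name": "jog_arm", "arguments": {"commands": [{"tx": 0.0002, "ty": 0.0, "tz": -0.004, "spin": 0.0, "fingers": 0.04}, {"tx": 0.0, "ty": 0.0, "tz": -0.009, "spin": 0.0, "fingers": 0.04}, {"tx": -0.0005, "ty": 0.0, "tz": -0.014, "spin": 0.0, "fingers": 0.04}, {"tx": -0.001, "ty": 0.0, "tz": -0.018, "spin": 0.0, "fingers": 0.04}, {"tx": -0.001, "ty": 0.0, "tz": -0.022, "spin": 0.0, "fingers": 0.04}, {"tx": -0.001, "ty": 0.0, "tz": -0.022, "spin": 0.0, "fingers": 0.04}]}}

```text
time_s: 18.42
eef_pos: [0.5459, 0.0981, 0.1343]
orientation: [0.058, 0.705, 0.059, -0.705]
wrist_force: [-6.6, 2.9, 14.2]
finger_gap: 0.0591
```

Call:
{"name": "jog_arm", "arguments": {"commands": [{"tx": 0.0003, "ty": 0.0, "tz": -0.005, "spin": 0.0, "fingers": 0.04}, {"tx": 0.0008, "ty": 0.0, "tz": -0.01, "spin": 0.0, "fingers": 0.04}, {"tx": 0.0017, "ty": 0.0, "tz": -0.016, "spin": 0.0, "fingers": 0.04}, {"tx": 0.003, "ty": 0.0, "tz": -0.022, "spin": 0.0, "fingers": 0.04}, {"tx": 0.0047, "ty": 0.0, "tz": -0.027, "spin": 0.0, "fingers": 0.04}, {"tx": 0.007, "ty": 0.0, "tz": -0.032, "spin": 0.0, "fingers": 0.04}, {"tx": 0.0095, "ty": 0.0, "tz": -0.037, "spin": 0.0, "fingers": 0.04}, {"tx": 0.012, "ty": 0.0, "tz": -0.042, "spin": 0.0, "fingers": 0.04}, {"tx": 0.012, "ty": 0.0, "tz": -0.042, "spin": 0.0, "fingers": 0.04}]}}

```text
time_s: 19.17
eef_pos: [0.5889, 0.1046, 0.1222]
orientation: [0.058, 0.706, 0.058, -0.703]
wrist_force: [-0.3, 1.5, 9.9]
finger_gap: 0.059
```

Call:
{"name": "jog_arm", "arguments": {"commands": [{"tx": 0.003, "ty": 0.0, "tz": -0.005, "spin": 0.0, "fingers": 0.04}, {"tx": 0.006, "ty": 0.0, "tz": -0.009, "spin": 0.0, "fingers": 0.04}, {"tx": 0.009, "ty": 0.0, "tz": -0.013, "spin": 0.0, "fingers": 0.04}, {"tx": 0.012, "ty": 0.0, "tz": -0.015, "spin": 0.0, "fingers": 0.04}, {"tx": 0.014, "ty": 0.0, "tz": -0.016, "spin": 0.0, "fingers": 0.04}, {"tx": 0.014, "ty": 0.0, "tz": -0.016, "spin": 0.0, "fingers": 0.04}]}}

```text
time_s: 19.67
eef_pos: [0.6039, 0.1068, 0.1074]
orientation: [0.058, 0.705, 0.058, -0.704]
wrist_force: [-0.0, 0.1, 4.3]
finger_gap: 0.0588
```

Call:
{"name": "jog_arm", "arguments": {"commands": [{"tx": 0.002, "ty": 0.0, "tz": -0.001, "spin": 0.0, "fingers": 0.04}, {"tx": 0.004, "ty": 0.0, "tz": -0.001, "spin": 0.0, "fingers": 0.04}, {"tx": 0.006, "ty": 0.0, "tz": -0.001, "spin": 0.0, "fingers": 0.04}, {"tx": 0.007, "ty": 0.0, "tz": -0.001, "spin": 0.0, "fingers": 0.04}, {"tx": 0.007, "ty": 0.0, "tz": -0.001, "spin": 0.0, "fingers": 0.04}]}}

```text
time_s: 20.08
eef_pos: [0.6048, 0.1069, 0.1007]
orientation: [0.058, 0.705, 0.058, -0.704]
wrist_force: [-0.4, -0.3, 5.8]
finger_gap: 0.059
```

Call:
{"name": "jog_arm", "arguments": {"commands": [{"tx": 0.0025, "ty": 0.0, "tz": 0.0043, "spin": 0.0, "fingers": 0.04}, {"tx": 0.005, "ty": 0.0, "tz": 0.0087, "spin": 0.0, "fingers": 0.04}, {"tx": 0.0075, "ty": 0.0, "tz": 0.013, "spin": 0.0, "fingers": 0.04}, {"tx": 0.01, "ty": 0.0, "tz": 0.0173, "spin": 0.0, "fingers": 0.04}, {"tx": 0.0125, "ty": 0.0, "tz": 0.0217, "spin": 0.0, "fingers": 0.04}, {"tx": 0.0145, "ty": 0.0, "tz": 0.025, "spin": 0.0, "fingers": 0.04}, {"tx": 0.0145, "ty": 0.0, "tz": 0.025, "spin": 0.0, "fingers": 0.04}]}}

```text
time_s: 20.67
eef_pos: [0.5791, 0.1027, 0.0856]
orientation: [0.058, 0.705, 0.058, -0.705]
wrist_force: [-1.4, -0.6, 4.1]
finger_gap: 0.0588
```

Call:
{"name": "jog_arm", "arguments": {"commands": [{"tx": 0.001, "ty": 0.0, "tz": 0.0017, "spin": 0.0, "fingers": 0.04}, {"tx": 0.002, "ty": 0.0, "tz": 0.0035, "spin": 0.0, "fingers": 0.04}, {"tx": 0.003, "ty": 0.0, "tz": 0.0052, "spin": 0.0, "fingers": 0.04}, {"tx": 0.003, "ty": 0.0, "tz": 0.0052, "spin": 0.0, "fingers": 0.04}]}}

```text
time_s: 21.0
eef_pos: [0.5748, 0.1019, 0.083]
orientation: [0.058, 0.705, 0.058, -0.704]
wrist_force: [-1.5, 0.0, 7.2]
finger_gap: 0.059
```

Call:
{"name": "jog_arm", "arguments": {"commands": [{"tx": 0.001, "ty": 0.0, "tz": 0.0017, "spin": 0.0, "fingers": 0.04}, {"tx": 0.002, "ty": 0.0, "tz": 0.0035, "spin": 0.0, "fingers": 0.04}, {"tx": 0.003, "ty": 0.0, "tz": 0.0052, "spin": 0.0, "fingers": 0.04}, {"tx": 0.003, "ty": 0.0, "tz": 0.0052, "spin": 0.0, "fingers": 0.04}]}}

```text
time_s: 21.33
eef_pos: [0.5746, 0.1018, 0.0827]
orientation: [0.058, 0.71, 0.058, -0.7]
wrist_force: [9.1, 3.4, 11.9]
finger_gap: 0.0588
```

Call:
{"name": "jog_arm", "arguments": {"commands": [{"tx": 0.001, "ty": 0.0, "tz": -0.001, "spin": 0.0, "fingers": 0.04}, {"tx": 0.002, "ty": 0.0, "tz": -0.002, "spin": 0.0, "fingers": 0.04}, {"tx": 0.003, "ty": 0.0, "tz": -0.003, "spin": 0.0, "fingers": 0.04}, {"tx": 0.003, "ty": 0.0, "tz": -0.003, "spin": 0.0, "fingers": 0.04}]}}

```text
time_s: 21.67
eef_pos: [0.5763, 0.1022, 0.08]
orientation: [0.058, 0.708, 0.058, -0.701]
wrist_force: [1.7, 1.0, 19.3]
finger_gap: 0.0594
```

Call:
{"name": "jog_arm", "arguments": {"commands": [{"tx": -0.001, "ty": 0.0, "tz": 0.0, "spin": 0.0, "fingers": 0.064}, {"tx": -0.002, "ty": 0.0, "tz": 0.0, "spin": 0.0, "fingers": 0.07}, {"tx": -0.002, "ty": 0.0, "tz": 0.0, "spin": 0.0, "fingers": 0.078}, {"tx": -0.002, "ty": 0.0, "tz": 0.0, "spin": 0.0, "fingers": 0.078}, {"tx": -0.002, "ty": 0.0, "tz": 0.0, "spin": 0.0, "fingers": 0.078}]}}

```text
time_s: 22.08
eef_pos: [0.572, 0.1014, 0.0773]
orientation: [-0.058, -0.704, -0.058, 0.705]
wrist_force: [-0.4, 0.7, 0.5]
finger_gap: 0.0782
```

Call:
{"name": "jog_arm", "arguments": {"commands": [{"tx": -0.02, "ty": 0.0, "tz": 0.0, "spin": 0.0, "fingers": 0.08}, {"tx": -0.05, "ty": 0.0, "tz": 0.0, "spin": 0.0, "fingers": 0.08}, {"tx": -0.09, "ty": 0.0, "tz": 0.0, "spin": 0.0, "fingers": 0.08}, {"tx": -0.13, "ty": 0.0, "tz": 0.0, "spin": 0.0, "fingers": 0.08}, {"tx": -0.16, "ty": 0.01, "tz": 0.0, "spin": 0.0, "fingers": 0.08}, {"tx": -0.18, "ty": 0.05, "tz": 0.0, "spin": 0.0, "fingers": 0.08}, {"tx": -0.18, "ty": 0.09, "tz": 0.03, "spin": 0.0, "fingers": 0.08}, {"tx": -0.18, "ty": 0.13, "tz": 0.06, "spin": 0.0, "fingers": 0.08}, {"tx": -0.18, "ty": 0.17, "tz": 0.09, "spin": 0.0, "fingers": 0.08}, {"tx": -0.18, "ty": 0.21, "tz": 0.1, "spin": 0.0, "fingers": 0.08}, {"tx": -0.18, "ty": 0.25, "tz": 0.1, "spin": 0.0, "fingers": 0.08}, {"tx": -0.18, "ty": 0.25, "tz": 0.1, "spin": 0.0, "fingers": 0.08}]}}

```text
time_s: 23.08
eef_pos: [0.5136, -0.1655, 0.2578]
orientation: [-0.058, -0.705, -0.057, 0.705]
wrist_force: [-0.6, 0.2, -0.8]
finger_gap: 0.0798
```

```bash
cat > chk.py <<'E'
from mv import *
from scipy.optimize import minimize
cs=cap('scene');ct=cap('top'); ims=[]
ms={'scene':arm.regions_of('flask_a','scene'),'top':arm.regions_of('flask_a','top')}
def W(parts,E,y,psi=0):
    o=[]
    for P in parts:
        Q=P*1e3; X=Q[:,2]; Y=-Q[:,1]; c,s=np.cos(psi),np.sin(psi)
        o.append(np.array([tp(E+a*c-b*s,y+a*s+b*c,22-q) for a,b,q in zip(X,Y,Q[:,0])]))
    return o
def ls(p,cams,m):
    return sum(np.abs(rend(c,W(FL,*p),[0,0,0])-k).sum()/k.sum() for c,k in zip(cams,m))
for y in(67,-67):
    cams=[];m=[]
    for n,c in(('scene',cs),('top',ct)):
        q=proj(c,tp(50,y,22))[0]
        r=min(ms[n],key=lambda r:np.hypot((r['bbox'][0]+r['bbox'][2])/2-q[0],(r['bbox'][1]+r['bbox'][3])/2-q[1])); print(n,np.round(r['bbox']),q.round())
        cams.append(c);m.append(r['mask']*1.)
    s=np.array([[5,y,0],[12,y,0],[5,y+7,0],[5,y,.15]]); r=minimize(ls,s[0],args=(cams,m),method='Nelder-Mead',options=dict(initial_simplex=s,maxiter=70)); print(y,r.fun.round(3),r.x.round(3))
for c,(x0,y0,w,h_) in((cs,(330,120,140,120)),(ct,(115,190,155,120))):
    im=cv2.resize(c['frame'][y0:y0+h_,x0:x0+w,::-1],(w*5,h_*5),interpolation=2)[:, :]
    for y in(67,-67):
        L=W(FL,0,y); n=len(D)
        for P in(L[0][:n],L[0][n:],L[2][16:]): cv2.polylines(im,[((proj(c,P)-[x0,y0]+.5)*5).astype(np.int32)],True,(255,255,0),1)
    ims.append(cv2.resize(im,(int(w*5*300/(h_*5)),300)))
w=max(i.shape[1] for i in ims); cv2.imwrite('pics/end.png',np.vstack([cv2.copyMakeBorder(i,0,0,0,w-i.shape[1],0) for i in ims]))
E
python3 chk.py
```

```text
scene [384. 155. 428. 189.] [405. 171.]
top [149. 244. 189. 300.] [167. 275.]
67 0.111 [-1.516 65.08  -0.   ]
scene [344. 183. 389. 218.] [366. 199.]
top [211. 231. 245. 288.] [226. 265.]
-67 0.12 [-8.3800e-01 -6.9037e+01 -5.0000e-03]
```

View pics/end.png

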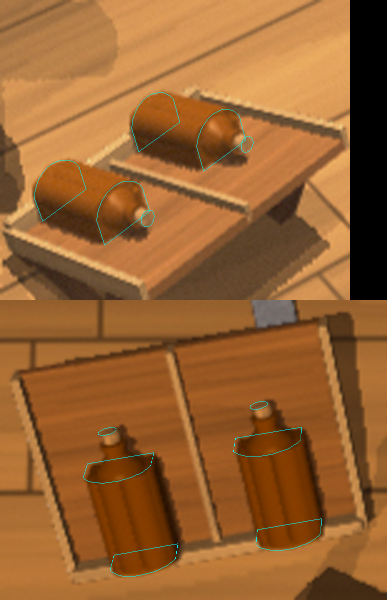

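```bash
python3 -c "
from station import arm
print(arm.state()['time_s'],arm.job_done())"
```

```text
the job is handed in; nothing more can be done
23.2833 None
```

Both amber flasks are lying in the tray, one per bay, and I handed the job in at 23.3 s. I gripped each flask by its side faces and set its base edge on the board. I then tipped it uphill within the grip, slid it down until it met the foot strip, pressed lightly and released.

**Position:** the last fit over both cameras assumed the flasks were lying flat. It put the bases at x ≈ −1.5 mm and −0.8 mm from the strip, y at +65 mm and −69 mm, and the yaw error under 0.5°.

**Forces:** wrist readings stayed under about 20 N. The gripper was clear of everything at the end.

**Disagreement:** the corks showed about 3 mm short of the predicted outline on both flasks. I put this down to a small bias in my tray fit, because the bases touched the strip.

**Not checked:** flatness was judged only from the pictures and the press force, not measured. I kept the arm clear of the jar, tin and brush but did not re-measure them.

**Refused call:** one jog call was refused because a row lacked "spin". It moved nothing.

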